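Feel for the latch slot behind the housing and lock it with the pin

TASK

Lock the sliding bar inside the grey latch housing: pick up the loose locking pin by its black grip, reach behind the housing, feel along its hidden rear face with the rod's end to find the latch slot, push the rod fully home until the grip meets the housing, then let go and draw the hand away. The slot cannot be seen, so slide gently, never pressing the rod against the housing with more than about 30 newtons, and leave the other things on the bench where they lie.

Things in the scene. Friction and masses are not known exactly. Their poses are not given: they have to be found in the camera images.
- pin: Loose locking pin, 0.1 kg: upright black block grip 44 long (x), 18 wide (y), 36 high (z) mm; a round-ended steel rod, 10 mm thick, stands 40 mm out of its front (-x) face, axis 20 mm above the underside. Origin: centre of the underside; z up. It starts upright on the bench left or right of the housing, rod roughly toward the robot (yaw within 0.6 rad).
- rod: The steel rod of the pin, fixed in the grip; origin on its axis above the pin's origin, (0, 0, 20) mm in the pin's frame, axes as the pin's. Its push on the housing must never pass 40 N, bumps included: touch the bar at 15 mm/s or slower with a force stop of a few N, and slide with about 5 N.
- pin_tip (a point): The rounded end of the rod, on its axis: (-62, 0, 20) mm in the pin's frame.
- pin_grip (a point): Good TCP point for pinching the grip from above across its 18 mm width (y): (6, 0, 24) mm in the pin's frame, axes as the pin's.
- housing: Latch housing, fixed: grey steel box 248 mm long (y), 62 high, front wall at x = -30, rear face at x = +26 mm, on a base plate 8 mm thick. Origin on the bench under the box's middle; -x faces the robot (yaw within 0.3 rad), +x is the rear that it cannot see. The roof overhangs the rear face by 8 mm, underside 56 mm above the bench. All rigid.
- window (a point): Centre of a window in the rear face, (26, 0, 28) mm in the housing's frame, axes as the housing's. The window spans y +-50 mm, z 18 to 46 mm above the bench; 6 mm inside it (x = +20 mm) is the flat steel face of the sliding bar, clamped by 300 N of friction. Rear face and bar have no other hole or dent than the latch slot.
- slot_zone (a point): Middle of the stretch of the bar's face where the slot can be, (20, 0, 30) mm in the housing's frame. The one latch slot is 14 mm wide (y), z 20 to 40 mm above the bench, 42 mm deep; its middle lies anywhere within 32 mm either side (y) of this point and is not measured: it must be felt for.
- ledge (a point): Top of the base plate behind the box, (60, 0, 8) mm in the housing's frame; this ledge reaches to x = +90 mm, y +-135 mm. With the grip's underside 1 to 7 mm above it the rod has the right height for the slot. Home: grip's front against the rear face, rod end at x = -14 mm; released, the grip stands on the ledge (rod axis z = 28 mm).
- offcut: Bystander: brown wooden block 60x80x19 mm lying flat, origin under its centre; it swaps sides with the pin.
- pliers: Bystander: black-handled pliers 182x70x14 mm lying flat, on the left of the bench, origin under the centre.
- tape_roll: Bystander: masking tape roll 104 mm across, 25 mm high, lying flat well behind the housing, origin under the centre.
- screwdriver: Bystander: red and black screwdriver 33x242x36 mm lying near the front right of the bench, origin under the centre.

How it is judged (in metres and radians):
At the end, for the whole second after the job is handed in: The rod is in the latch slot to within 4 mm of fully home (rod end at least 36 mm inside the rear face), the pin upright and along the housing's x axis within 0.2 rad, released and at rest (x of pin_tip in the frame of housing between -0.02 and -0.01 m and y of pin_tip in the frame of housing between -0.045 and 0.045 m and z of pin_tip in the frame of housing between 0.018 and 0.042 m and angle between the x axis of pin and the x axis of housing, either way round below 0.2 rad and angle between pin's own z axis and vertical below 0.2 rad and linear speed of pin below 0.02 m/s); the robot touches nothing.
It fails at once if the rod is pressed against the housing with more than 40 N (contact force between rod and housing above 40 N).
It fails at once if the robot presses on the housing with more than 40 N (contact force between any of the arm, the fingers and housing above 40 N).
It fails at once if one of the four bystanders is moved by more than 30 mm (distance of any of offcut, pliers, tape_roll, screwdriver from where it was at the start of the episode above 0.03 m).
It also fails if it takes over 72 s, if anything falls off the work surface, if the arm or the gripper's body presses on something with over 40 N, if the wrist force passes 120 N, or if a joint passes its speed limit or range.

ROBOT

A 6-joint arm with a two-finger parallel gripper is mounted at the origin on a cart in front of the work surface, level with it; the furniture and walls round the work are solid. World frame = base frame: x ahead of the robot, y to its left, z up, the work surface at z = 0. Lengths are in m, angles in degrees, forces in N, time in s.
With the tool pointing down it reaches from about 0.375 to 0.9 m from the base axis. Payload 3.1 kg.
Tool frame: the origin (TCP) lies between the finger pads, 19 mm behind the fingertips; this is the grasp point; z points along the fingers, y is the line along which they close (so a half turn about z gives the same grasp; the last joint's range is limited). The gripper opens to 87 mm and grips with 3 to 60 N. Pads are 19 mm wide; open, the fingers measure 117 mm over their backs; the gripper's body (75 mm by 190 mm) begins 51 mm behind the grasp point.
Start: joints at [-80.587, 30.224, 82.088, -0, 67.689, -10.227], TCP at [0.21, -0.589, 0.241] pointing down, gripper open.
Joint ranges: [-176.69, 176.69], [-43.24, 126.21], [12.49, 139.97], [-82, 262], [0, 151.66], [-163.58, 163.58]. Speed limits (degrees/s): [159.86, 159.86, 180, 180, 180, 180].

INTERFACE

Orientations are given as a 3x3 rotation matrix whose columns are the frame's x, y, z axes.
In Python, from rig import bot, imaging, finder gives the robot as it stands. The module is installed in compiled form; this text tells all that it offers.
- The arm moves only by the tool play_rows, never from a script. Its argument "motion" is a list that holds one entry, the list of rows, each a list of 6 numbers: the shift along the tool's x, y, z in fractions of the full range, 1 being 0.3 m, then the turn, a rotation vector about the tool's x, y, z in normalised numbers (1 is 90 degrees). In form: [[[dx, dy, dz, wx, wy, wz], ...]]. A call has 1 to 8 rows; each row is the pose to reach, as a shift and turn from the pose commanded when the call began, along the tool's axes at that moment; what a row does not reach only later rows make up. A row lasts 1/12 s, in which the tool goes at most 41.7 mm and 7.16 degrees, less where a joint would pass 70% of its speed; a pose out of reach is approached as far as the arm can. No shift or turn number may pass 1 either way. A call with a gripper value outside its range is refused whole. "fingers" is the finger opening in m, from 0 to 0.087, set as the call begins (left out, the last holds). The fingers move at their own pace and stop on an object; the grip force is fixed at half the most. Time passes only in rows, so rows that repeat a pose let the fingers close. It gives the time, the measured TCP pose, the force, the opening and the grip force at its end, in the units of the state.
- bot.read_state(): the state, without advancing time (a new reading comes with each control period).
- imaging.capture(name): name is "side" or "top" or "wrist"; returns a dict with "frame" (420x560x3 uint8, red, green, blue), "camera_matrix" (3x3 intrinsics, pixels), "k1" (the pictures are not rectified: a ray, as slopes to the right and down, at radius r is drawn at 1 + k1 r^2 times it, then the intrinsics apply), "R" (3x3) and "t" (3): a world point X has camera coordinates R X + t. Camera axes: x right, y down, z forward; pixel columns grow to the right and rows downward; lengths in m; the calibration is good to about 2 mm. A picture is of the moment at which its call begins. There is no depth.
- bot.hand_in(): hands the job in; it is judged then, once.
Trained networks look in the newest picture that a camera, given by its name, has taken for a name from the list of things; names that differ only in an ending like _2 or _b are one class to them, and where a whole thing is asked for, a point or a joint stands for the part that bears it (a point fixed in the world has none). Each returns a list of dicts, best first, with "confidence" (0 to 1); they miss things now and then, are a little off and sometimes report something else, mostly with a low value. They report only what shows in the picture. A call takes as long as a camera call.
- finder.recognise(camera, name): "at" ([x, y, z] in m, in world coordinates, good to about 4 mm: the middle of the surface that is visible of it).
- finder.outline_of(camera, name): "pixels" (420x560 bool, what is visible of it).
The state is a dict: "time_s": time; "joint_positions": joint angles; "qvel": joint speeds; "tau": joint torques, N m; "position": TCP position; "tcp_rot": TCP orientation; "force": force on the tool from outside, world axes, zero at the start; "moment": the same for the moment, N m; "opening": opening from 0.0 (shut) to 1.0 (fully open); "grasp_force": force on a finger pad.
Only numpy, scipy, OpenCV 4.12 (cv2) and the standard library are available. Lean on these libraries where they do the work, as an engineer would, in place of code of your own. Each camera call takes 0.05 s, during which the arm holds its last target. There are 200 camera calls.

## Working session

There is one attempt and no reset: what is moved stays moved. The work goes in short steps, Python scripts to look and compute and a tool call to move; the robot and the scene stay as the last step left them, time stands still between calls to the robot, and variables do not carry over. Pictures are saved under pics/ and viewed, at most 10 in all, crops included, and the job is handed in when it is done.

Besides the shell and the picture viewer there is one more tool, called after ">>>" as a command line: name --argument value ..., lists and objects as JSON in quotes. play_rows: Moves the arm, as the interface text tells. Its arguments: {"type":"object","properties":{"motion":{"type":"array"},"fingers":{"type":"number"}},"required":["motion"]}

```bash
mkdir -p pics; cat > h.py <<'E'
import numpy as np, cv2
from rig import bot, imaging, finder
def ray(c,px):
    K=np.array(c["camera_matrix"]); R=np.array(c["R"]); t=np.array(c["t"])
    d=np.array([(px[0]-K[0,2])/K[0,0],(px[1]-K[1,2])/K[1,1]]); u=d.copy()
    for _ in range(20): u=d/(1+c["k1"]*(u@u))
    return -R.T@t, R.T@np.array([u[0],u[1],1])
def onz(c,px,z):
    o,d=ray(c,px); return o+d*(z-o[2])/d[2]
def proj(c,X):
    K=np.array(c["camera_matrix"]); p=np.array(c["R"])@np.array(X)+np.array(c["t"]); s=p[:2]/p[2]
    s=s*(1+c["k1"]*(s@s)); return np.array([K[0,0]*s[0]+K[0,2],K[1,1]*s[1]+K[1,2]])
def save(c,n): cv2.imwrite(f"pics/{n}.png",cv2.cvtColor(np.array(c["frame"]),cv2.COLOR_RGB2BGR))
E
python3 - <<'E'
from h import *
s=bot.read_state(); print(s)
for cam in ("top","side"):
    c=imaging.capture(cam); save(c,cam+"0"); print(cam,"cam at",ray(c,(280,210)))
    for n in ("pin","rod","housing","offcut","pliers","tape_roll","screwdriver"):
        print(n,[(np.round(d["at"],3).tolist(),round(d["confidence"],2)) for d in finder.recognise(cam,n)[:3]])
E
```

```text
{'time_s': 0.0, 'joint_positions': array([-8.05855597e+01,  3.02781406e+01,  8.21575145e+01, -1.24099745e-04,
        6.76881508e+01, -1.02265145e+01]), 'qvel': array([ 0.00097913,  0.00825734,  0.06250689,  0.16269924, -0.03989358,
        0.0534198 ]), 'tau': array([ 1.49333155e-04, -4.40036881e+01, -1.76591080e+01,  6.34523551e-02,
        5.81700832e-02, -1.53030060e-04]), 'position': array([ 0.20999722, -0.58792339,  0.24027417]), 'tcp_rot': array([[ 9.41817223e-01,  3.36125262e-01, -3.55431970e-04],
       [ 3.36125233e-01, -9.41814889e-01,  2.13138745e-03],
       [ 3.81662044e-04, -2.12684707e-03, -9.99997665e-01]]), 'force': array([-0.24706426, -0.40996861, -0.05429049]), 'moment': array([-0.00181185,  0.02649965, -0.00117688]), 'grasp_force': 0.0, 'opening': 0.9943214401161217}
top cam at (array([0.23163247, 0.03646676, 1.51350419]), array([ 0.20197857,  0.01225155, -0.97937153]))
pin [([0.485, -0.349, 0.037], 0.6), ([0.5, 0.007, 0.012], 0.17)]
rod [([0.466, -0.331, 0.023], 0.36), ([0.436, 0.481, 0.01], 0.25)]
housing [([0.502, 0.006, 0.014], 0.8)]
offcut [([0.508, 0.308, 0.019], 0.92), ([0.507, 0.005, 0.017], 0.23)]
pliers [([0.437, 0.481, 0.008], 0.68)]
tape_roll [([0.7, 0.046, 0.03], 0.73), ([0.489, -0.353, 0.037], 0.39)]
screwdriver [([0.505, 0.009, 0.016], 0.37)]
side cam at (array([ 0.56344987, -0.86996285,  0.73972957]), array([-0.02685679,  0.79749394, -0.6028808 ]))
pin [([0.495, -0.36, 0.028], 0.98)]
rod []
housing [([0.512, -0.031, 0.015], 0.57), ([0.496, -0.359, 0.024], 0.48), ([0.7, 0.055, 0.024], 0.43)]
offcut [([0.516, 0.294, 0.019], 0.92), ([0.495, -0.362, 0.023], 0.35)]
pliers [([0.449, 0.476, 0.011], 0.78)]
tape_roll [([0.7, 0.053, 0.024], 0.87)]
screwdriver [([0.327, -0.311, 0.03], 0.67)]
```

View pics/top0.png

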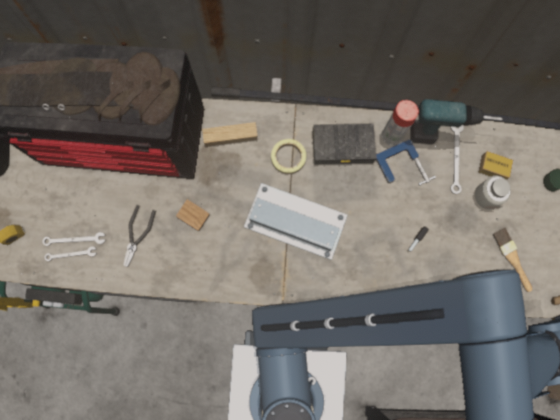

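View pics/side0.png

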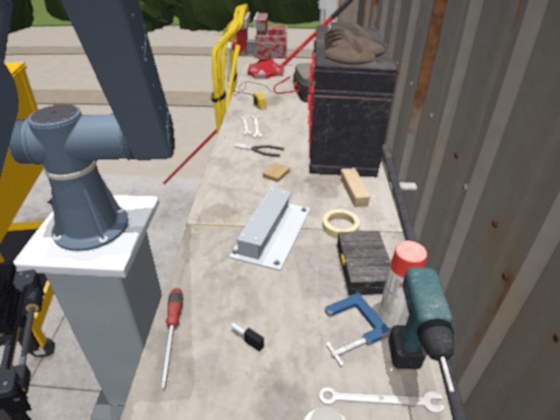

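```bash
python3 - <<'E'
import cv2,numpy as np
t=cv2.imread("pics/top0.png"); s=cv2.imread("pics/side0.png")
cv2.imwrite("pics/a.png",cv2.resize(t[176:266,238:358],None,fx=6,fy=6,interpolation=cv2.INTER_CUBIC))
a=cv2.resize(t[220:260,400:440],None,fx=10,fy=10,interpolation=cv2.INTER_CUBIC)
b=cv2.resize(s[315:355,225:265],None,fx=10,fy=10,interpolation=cv2.INTER_CUBIC)
cv2.imwrite("pics/b.png",np.hstack([a,b]))
E
```

```text
(no output)
```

View pics/a.png

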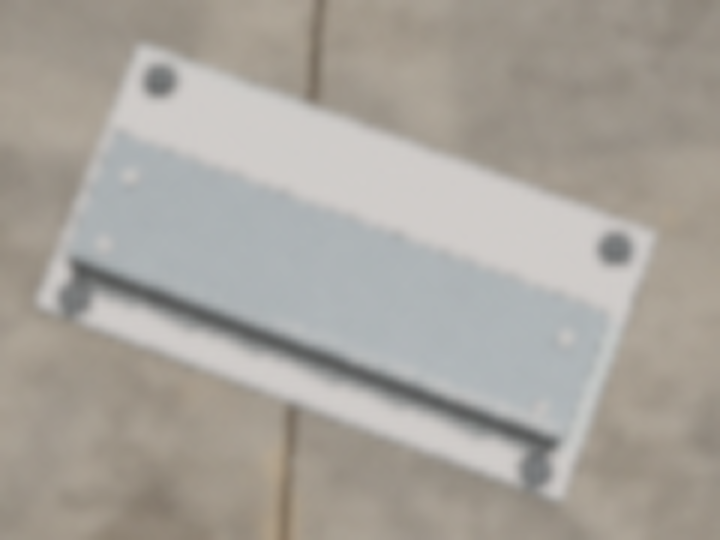

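View pics/b.png

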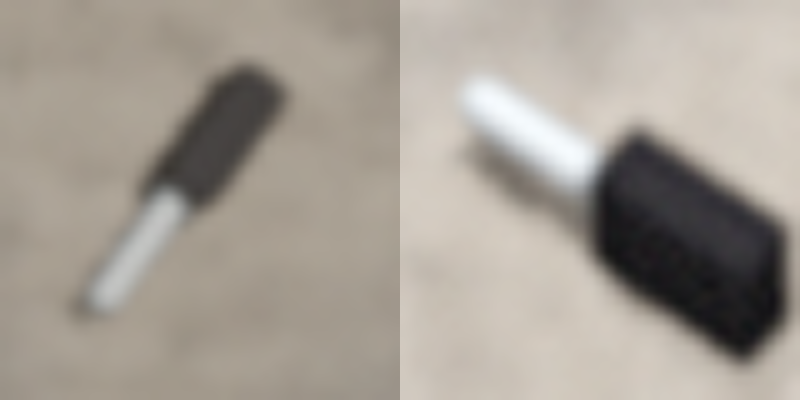

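```bash
cat > fit.py <<'E'
from h import *
from scipy.optimize import least_squares
T=imaging.capture("top"); S=imaging.capture("side")
def tp(u,v): return np.array([238+u/6-.42,176+v/6-.42])
# plate corners z=8
P=[onz(T,tp(*q),.008)[:2] for q in((140,45),(657,232),(565,497),(38,303))]
print(np.round(P,4)); e=lambda i,j:(P[j]-P[i],np.linalg.norm(P[j]-P[i]))
for i,j in((0,1),(3,2),(0,3),(1,2)): d,l=e(i,j); print(l)
# housing y axis from right to left
d=P[0]-P[1]+P[3]-P[2]; yaw=np.arctan2(-d[0],d[1]); print("yaw",np.degrees(yaw))
x=np.array([np.cos(yaw),np.sin(yaw)]); y=np.array([-x[1],x[0]])
O=(P[0]+P[1])/2-.09*x; print("origin from plate rear",O, "front plate x", ((P[2]+P[3])/2-O)@x)
R=[onz(T,tp(*q),.062)[:2] for q in((118,130),(612,307),(560,437),(72,258))]
print("roof in housing", [np.round([(r-O)@x,(r-O)@y],4) for r in R],"expect x .034,-.03 y +-.124")
# pin
def w(p,q): 
    c,s=np.cos(p[2]),np.sin(p[2]); return np.array([p[0]+c*q[0]-s*q[1],p[1]+s*q[0]+c*q[1],q[2]])
a=lambda u,v:np.array([400+u/10-.45,220+v/10-.45]); b=lambda u,v:np.array([225+(u-400)/10-.45,315+v/10-.45])
obs=[(T,(-.0605,0,.02),a(92,302)),(T,(-.022,0,.02),a(174,190)),(T,(.022,0,.036),a(268,80)),
(S,(-.061,0,.02),b(472,92)),(S,(.022,-.009,.036),b(772,268)),(S,(-.022,-.009,.036),b(603,170)),(S,(-.022,.009,.036),b(638,128)),(S,(.022,.009,.036),b(785,228)),(S,(.022,-.009,0),b(748,362)),(S,(-.022,-.009,0),b(600,260))]
f=lambda p:np.concatenate([proj(c,w(p,q))-o for c,q,o in obs])
r=least_squares(f,[.49,-.35,-.5],loss="soft_l1"); print("pin",r.x[:2],np.degrees(r.x[2])); print(np.round(f(r.x).reshape(-1,2),1).tolist())
print("grip",w(r.x,(.006,0,.024)))
E
python3 fit.py
```

```text
[[ 0.6189  0.1168]
 [ 0.543  -0.1404]
 [ 0.4112 -0.1022]
 [ 0.4875  0.1561]]
0.2681936566614094
0.26935830415509043
0.13711344439239456
0.1372149101504932
yaw -16.454267165468778
origin from plate rear [0.49461274 0.01372332] front plate x -0.047162903223424125
roof in housing [array([0.0353, 0.1224]), array([ 0.0365, -0.123 ]), array([-0.0293, -0.1204]), array([-0.0293,  0.1207])] expect x .034,-.03 y +-.124
pin [ 0.49831241 -0.35802032] -33.97760135807239
[[0.6, 0.2], [-0.1, 0.9], [0.5, -0.9], [0.5, -0.3], [-1.8, 0.4], [-1.7, -0.7], [0.5, -2.3], [2.5, -1.6], [0.9, 1.4], [-0.6, 0.7]]
grip [ 0.50328794 -0.36137353  0.024     ]
```

```bash
cat > go.py <<'E'
from h import *
from scipy.spatial.transform import Rotation as Ro
HY=-16.45; HO=np.array([.4951,.0140])
def hw(x,y):  # housing -> world
    c,s=np.cos(np.radians(HY)),np.sin(np.radians(HY)); return HO+np.array([c*x-s*y,s*x+c*y])
def wh(p):
    c,s=np.cos(np.radians(HY)),np.sin(np.radians(HY)); d=np.array(p[:2])-HO; return np.array([c*d[0]+s*d[1],-s*d[0]+c*d[1]])
def delta(pos,yaw):
    s=bot.read_state(); R=s["tcp_rot"]; a=np.radians(yaw)
    G=np.array([[np.cos(a),np.sin(a),0],[np.sin(a),-np.cos(a),0],[0,0,-1]])
    print("shift",np.round(R.T@(np.array(pos)-s["position"]),4),"turn",np.round(Ro.from_matrix(R.T@G).as_rotvec(degrees=True),2),"t",s["time_s"],"pos",np.round(s["position"],4),"F",np.round(s["force"],1))
E
python3 -c "
from go import *
delta((.503,-.361,.12),-34)"
```

```text
shift [ 0.3524 -0.1159  0.1213] turn [ 0.   -0.   53.64] t 0.9 pos [ 0.2101 -0.5886  0.2413] F [-0.2  0.6 -0.3]
```

Units first: shifts go in shares of 0.3 m and turns go in shares of 90 degrees. So 0.29 m / 0.3 = 0.9667, 0.262 m / 0.3 = 0.8733, 46 degrees / 90 = 0.5111.

>>> play_rows --motion '[[[0.1, -0.0333, 0.0333, 0, 0, 0.0556], [0.2333, -0.0767, 0.08, 0, 0, 0.1222], [0.3667, -0.12, 0.1267, 0, 0, 0.1889], [0.4933, -0.1633, 0.17, 0, 0, 0.2556], [0.62, -0.2033, 0.2133, 0, 0, 0.3222], [0.7467, -0.2467, 0.2567, 0, 0, 0.3889], [0.8733, -0.2867, 0.3, 0, 0, 0.4556], [0.9667, -0.3167, 0.3333, 0, 0, 0.5111]]]'

```text
time_s: 1.57
position: [0.4529, -0.4, 0.1407]
tcp_rot: [[0.894, -0.448, 0.0], [-0.448, -0.894, 0.0], [0.0, -0.0, -1.0]]
force: [0.1, -0.7, 0.5]
opening: 1.004
grasp_force: 0.0
```

```bash
python3 -c "
from go import *
delta((.503,-.361,.12),-34)"
```

```text
shift [ 0.0273 -0.0573  0.0207] turn [-0.01 -0.01  7.37] t 1.5667 pos [ 0.4529 -0.4     0.1407] F [ 0.1 -0.7  0.5]
```

Scaled: -0.057 m / 0.3 = -0.19, 0.01 m / 0.3 = 0.0333, 7.4 degrees / 90 = 0.0822.

>>> play_rows --motion '[[[0.0467, -0.0933, 0.0333, 0, 0, 0.0444], [0.09, -0.19, 0.0667, 0, 0, 0.0822], [0.09, -0.19, 0.0667, 0, 0, 0.0822], [0.09, -0.19, 0.0667, 0, 0, 0.0822]]]'

```text
time_s: 1.9
position: [0.5017, -0.3609, 0.1205]
tcp_rot: [[0.834, -0.552, -0.001], [-0.552, -0.834, 0.001], [-0.001, -0.0, -1.0]]
force: [0.0, -0.9, 0.7]
opening: 1.001
grasp_force: 0.0
```

```bash
python3 - <<'E'
from go import *
c=imaging.capture("wrist"); save(c,"w1")
for n in ("pin","rod"):
    for d in finder.recognise("wrist",n)[:2]: print(n,np.round(d["at"],4),d["confidence"])
p=np.array([.4983,-.358]);a=np.radians(-34)
for q in((-.062,0,.02),(.022,0,.036),(-.022,0,.036),(.006,0,.024)):
    X=[p[0]+np.cos(a)*q[0],p[1]+np.sin(a)*q[0],q[2]]; print(q,np.round(proj(c,X)))
delta((.503,-.361,.025),-34)
E
```

```text
pin [ 0.5023 -0.3605  0.0345] 0.89
(-0.062, 0, 0.02) [278. 302.]
(0.022, 0, 0.036) [279. 196.]
(-0.022, 0, 0.036) [278. 260.]
(0.006, 0, 0.024) [279. 215.]
shift [ 0.0007 -0.0037  0.0967] turn [ 0.03 -0.04  0.21] t 2.05 pos [ 0.5003 -0.3636  0.1217] F [-0.7  0.   0.6]
```

View pics/w1.png

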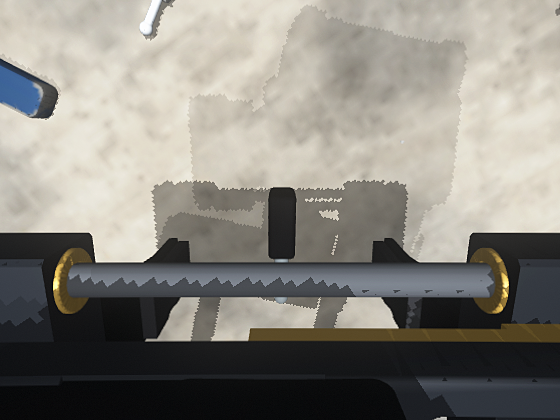

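```bash
python3 - <<'E'
from go import *
c=imaging.capture("wrist"); im=np.array(c["frame"]).mean(2)
print(ray(c,(280,210)))
p=np.array([.4983,-.358]);a=np.radians(-34)
for q in((-.022,0,.036),(-.022,0,0),(.022,0,.036)):
  for k in (0,.003,.006):
    X=[p[0]+np.cos(a)*(q[0]+k),p[1]+np.sin(a)*(q[0]+k),q[2]]; print(q,k,np.round(proj(c,X)))
print(im[180:265:3,280].astype(int))
for i in range(4): s=bot.read_state(); print(s["position"])
delta((.5045,-.362,.025),-34)
E
```

```text
(array([ 0.55512664, -0.40092949,  0.26538524]), array([-0.20416405,  0.13695378, -0.96932143]))
(-0.022, 0, 0.036) 0 [274. 260.]
(-0.022, 0, 0.036) 0.003 [274. 256.]
(-0.022, 0, 0.036) 0.006 [274. 252.]
(-0.022, 0, 0) 0 [275. 242.]
(-0.022, 0, 0) 0.003 [275. 239.]
(-0.022, 0, 0) 0.006 [275. 235.]
(0.022, 0, 0.036) 0 [274. 196.]
(0.022, 0, 0.036) 0.003 [274. 192.]
(0.022, 0, 0.036) 0.006 [274. 187.]
[201 196 202  34  38  36  38  40  40  39  39  38  36  36  36  34  33  34
  32  31  31  30  30  31  29  29  30 161  58]
[ 0.50015997 -0.36387405  0.12183334]
[ 0.50015997 -0.36387405  0.12183334]
[ 0.50015997 -0.36387405  0.12183334]
[ 0.50015997 -0.36387405  0.12183334]
shift [ 0.0025 -0.004   0.0968] turn [ 0.03 -0.06  0.17] t 2.1 pos [ 0.5002 -0.3639  0.1218] F [-0.8  0.2  0.2]
```

Scaled: 0.096 m / 0.3 = 0.32, 0.091 m / 0.3 = 0.3033.

>>> play_rows --motion '[[[0, -0.0033, 0.1, 0, 0, 0], [0, -0.0033, 0.1833, 0, 0, 0], [0, -0.0033, 0.25, 0, 0, 0], [0, -0.0033, 0.2833, 0, 0, 0], [0, -0.0033, 0.3033, 0, 0, 0], [0, -0.0033, 0.32, 0, 0, 0], [0, -0.0033, 0.32, 0, 0, 0]]]'

```text
time_s: 2.68
position: [0.5011, -0.3623, 0.0252]
tcp_rot: [[0.831, -0.556, 0.0], [-0.556, -0.831, -0.0], [0.0, 0.0, -1.0]]
force: [-0.3, -0.4, -0.5]
opening: 1.001
grasp_force: 0.0
```

```bash
python3 - <<'E'
from go import *
c=imaging.capture("wrist"); save(c,"w2"); im=np.array(c["frame"]).mean(2)
print(im[225,180:390:6].astype(int))
delta((.5033,-.3614,.024),-34)
E
```

```text
[127 125 123 124 122 121 117 111 113 115 115 114 120 124 128  40  39  39
  64 122 123 121 119 122 215 224 213 223 124 213 144 219 220 131 133]
shift [ 0.001  -0.0019  0.0018] turn [ 0.01 -0.06  0.21] t 2.7333 pos [ 0.5015 -0.3624  0.0258] F [-0.7  0.2  0. ]
```

View pics/w2.png

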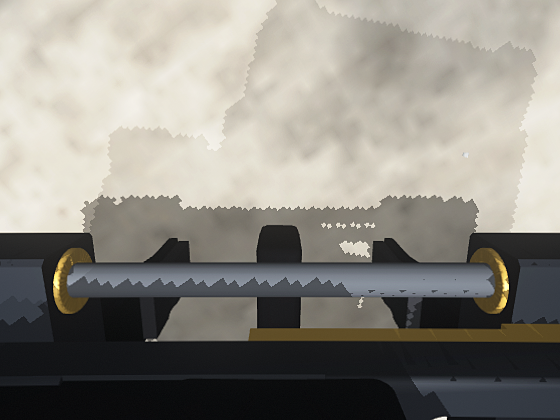

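The picture shows the grip at columns 257–301, centred between the fingers (189 and 373); closing.

Scaled: 0.001 m / 0.3 = 0.0033.

>>> play_rows --motion '[[[0, 0, 0.0033, 0, 0, 0], [0, 0, 0.0033, 0, 0, 0], [0, 0, 0.0033, 0, 0, 0], [0, 0, 0.0033, 0, 0, 0], [0, 0, 0.0033, 0, 0, 0], [0, 0, 0.0033, 0, 0, 0], [0, 0, 0.0033, 0, 0, 0], [0, 0, 0.0033, 0, 0, 0]]]' --fingers 0

```text
time_s: 3.4
position: [0.5014, -0.3617, 0.0243]
tcp_rot: [[0.831, -0.556, -0.0], [-0.556, -0.831, 0.0], [-0.0, 0.0, -1.0]]
force: [-0.0, 0.1, 0.3]
opening: 0.483
grasp_force: 0.0
```

Scaled: -0.14 m / 0.3 = -0.4667, -0.12 m / 0.3 = -0.4.

>>> play_rows --motion '[[[0, 0, -0.0333, 0, 0, 0], [0, 0, -0.1, 0, 0, 0], [0, 0, -0.2, 0, 0, 0], [0, 0, -0.3, 0, 0, 0], [0, 0, -0.4, 0, 0, 0], [0, 0, -0.4667, 0, 0, 0], [0, 0, -0.4667, 0, 0, 0]]]'

```text
time_s: 3.98
position: [0.5038, -0.364, 0.1703]
tcp_rot: [[0.831, -0.556, 0.008], [-0.555, -0.831, -0.008], [0.011, 0.002, -1.0]]
force: [0.5, 0.4, 0.2]
opening: 0.018
grasp_force: 0.0
```

```bash
python3 - <<'E'
from go import *
s=bot.read_state(); print(s["opening"],s["grasp_force"],s["joint_positions"],s["force"],s["tcp_rot"])
p=hw(.15,0); delta((*p,.166),HY); print(p)
E
```

```text
0.01849360211870733 0.0 [-4.61412801e+01  3.45505567e+01  8.68508884e+01  5.49895845e-03
  5.79631634e+01  7.76025234e+01] [0.50640534 0.41090761 0.18519031] [[ 0.83145966 -0.55553117  0.00774235]
 [-0.5554792  -0.83149253 -0.00793968]
 [ 0.01084844  0.00230081 -0.99993851]]
shift [-0.074  -0.3541  0.0027] turn [  0.22  -0.6  -17.3 ] t 3.9833 pos [ 0.5038 -0.364   0.1703] F [0.5 0.4 0.2]
[ 0.63896008 -0.02847678]
```

The fingers were still closing when I lifted; reopening and checking the pin.

>>> play_rows --motion '[[[0, 0, 0, 0, 0, 0], [0, 0, 0, 0, 0, 0], [0, 0, 0, 0, 0, 0], [0, 0, 0, 0, 0, 0], [0, 0, 0, 0, 0, 0], [0, 0, 0, 0, 0, 0], [0, 0, 0, 0, 0, 0], [0, 0, 0, 0, 0, 0]]]' --fingers 0.06

```text
time_s: 4.65
position: [0.5013, -0.3617, 0.1639]
tcp_rot: [[0.831, -0.556, -0.0], [-0.556, -0.831, 0.0], [-0.001, -0.0, -1.0]]
force: [0.9, 0.3, 0.1]
opening: 0.539
grasp_force: 0.0
```

```bash
python3 - <<'E'
from go import *
c=imaging.capture("wrist"); save(c,"w3")
w=cv2.imread("pics/w3.png"); t=imaging.capture("side"); save(t,"s3"); s=cv2.imread("pics/s3.png")
cv2.imwrite("pics/c.png",np.hstack([w[100:400,130:430],cv2.resize(s[305:365,215:275],(300,300),interpolation=cv2.INTER_CUBIC)]))
p=np.array([.4983,-.358]);a=np.radians(-34)
for q in((-.022,0,.036),(.022,0,.036)):
    X=[p[0]+np.cos(a)*q[0],p[1]+np.sin(a)*q[0],q[2]]; print(proj(c,X)-[130,100])
for d in finder.recognise("side","pin")[:1]: print(d["at"],d["confidence"])
delta((.5033,-.3614,.024),-34)
E
```

```text
[147.66593012 139.12918573]
[147.7875453   84.20134699]
[0.4976, -0.3619, 0.0278] 0.63
shift [ 0.0014 -0.0013  0.1402] turn [-0.    0.    0.25] t 4.8 pos [ 0.5014 -0.3617  0.1642] F [-0.2  0.8  0.5]
```

View pics/c.png

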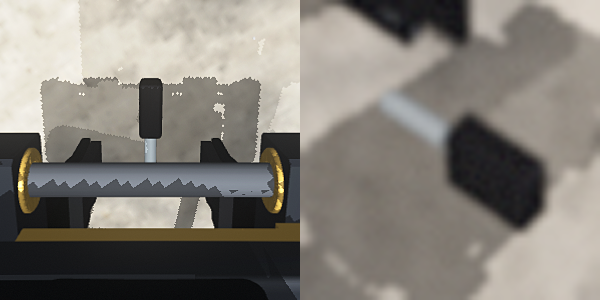

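The pin is undisturbed and upright (crop column 150, rows 77–139). I'll descend again and close for longer.

Scaled: 0.14 m / 0.3 = 0.4667, 0.132 m / 0.3 = 0.44.

>>> play_rows --motion '[[[0.0033, 0, 0.1167, 0, 0, 0], [0.0033, 0, 0.2333, 0, 0, 0], [0.0033, 0, 0.3333, 0, 0, 0], [0.0033, 0, 0.4, 0, 0, 0], [0.0033, 0, 0.44, 0, 0, 0], [0.0033, 0, 0.4667, 0, 0, 0], [0.0033, 0, 0.4667, 0, 0, 0], [0.0033, 0, 0.4667, 0, 0, 0]]]'

```text
time_s: 5.47
position: [0.5027, -0.3628, 0.0248]
tcp_rot: [[0.831, -0.556, 0.001], [-0.556, -0.831, -0.001], [0.001, 0.0, -1.0]]
force: [0.0, -1.0, 0.3]
opening: 0.687
grasp_force: 0.0
```

>>> play_rows --motion '[[[0, 0, 0, 0, 0, 0], [0, 0, 0, 0, 0, 0], [0, 0, 0, 0, 0, 0], [0, 0, 0, 0, 0, 0], [0, 0, 0, 0, 0, 0], [0, 0, 0, 0, 0, 0], [0, 0, 0, 0, 0, 0], [0, 0, 0, 0, 0, 0]]]' --fingers 0

```text
time_s: 6.13
position: [0.5022, -0.3623, 0.0243]
tcp_rot: [[0.831, -0.556, -0.0], [-0.556, -0.831, 0.0], [-0.0, 0.0, -1.0]]
force: [-0.9, 0.2, 1.1]
opening: 0.203
grasp_force: 30.0
```

>>> play_rows --motion '[[[0, 0, 0, 0, 0, 0], [0, 0, 0, 0, 0, 0], [0, 0, 0, 0, 0, 0], [0, 0, 0, 0, 0, 0], [0, 0, 0, 0, 0, 0], [0, 0, 0, 0, 0, 0], [0, 0, 0, 0, 0, 0]]]'

```text
time_s: 6.72
position: [0.5022, -0.3623, 0.0243]
tcp_rot: [[0.831, -0.556, 0.0], [-0.556, -0.831, -0.0], [0.0, 0.0, -1.0]]
force: [0.5, 1.7, 1.7]
opening: 0.205
grasp_force: 30.0
```

Scaled: -0.13 m / 0.3 = -0.4333, -0.115 m / 0.3 = -0.3833.

>>> play_rows --motion '[[[0, 0, -0.0333, 0, 0, 0], [0, 0, -0.1, 0, 0, 0], [0, 0, -0.2, 0, 0, 0], [0, 0, -0.3, 0, 0, 0], [0, 0, -0.3833, 0, 0, 0], [0, 0, -0.4333, 0, 0, 0], [0, 0, -0.4333, 0, 0, 0], [0, 0, -0.4333, 0, 0, 0]]]'

```text
time_s: 7.38
position: [0.5024, -0.3625, 0.1552]
tcp_rot: [[0.831, -0.556, 0.001], [-0.556, -0.831, -0.001], [0.002, 0.0, -1.0]]
force: [-0.2, 1.0, -1.3]
opening: 0.201
grasp_force: 30.0
```

```bash
python3 - <<'E'
from go import *
s=bot.read_state(); print(s["opening"],s["grasp_force"],s["force"])
p=hw(.125,-.038); delta((*p,.154),HY); print(p)
E
```

```text
0.2012045978702882 29.97330280020833 [-0.15776612  0.9580066  -1.26476127]
shift [-0.0847 -0.3099  0.0009] turn [  0.04  -0.11 -17.31] t 7.3833 pos [ 0.5024 -0.3625  0.1552] F [-0.2  1.  -1.3]
[ 0.60422262 -0.05784187]
```

Scaled: -0.23 m / 0.3 = -0.7667, -0.215 m / 0.3 = -0.7167, -17.3 degrees / 90 = -0.1922.

>>> play_rows --motion '[[[-0.0133, -0.05, 0, 0, 0, -0.0111], [-0.04, -0.15, 0, 0, 0, -0.0333], [-0.0733, -0.2667, 0, 0, 0, -0.0556], [-0.1067, -0.3833, 0, 0, 0, -0.0889], [-0.14, -0.5, 0, 0, 0, -0.1222], [-0.1733, -0.6167, 0, 0, 0, -0.1556], [-0.2, -0.7167, 0, 0, 0, -0.1922], [-0.2133, -0.7667, 0, 0, 0, -0.1922]]]'

```text
time_s: 8.05
position: [0.5757, -0.1299, 0.152]
tcp_rot: [[0.961, -0.278, -0.005], [-0.278, -0.961, 0.004], [-0.006, -0.002, -1.0]]
force: [0.2, 0.1, -1.0]
opening: 0.205
grasp_force: 30.0
```

```bash
python3 - <<'E'
from go import *
p=hw(.125,-.038); delta((*p,.154),HY); print(p)
E
```

```text
shift [ 0.0074 -0.0771 -0.0019] turn [-0.14  0.32  0.32] t 8.05 pos [ 0.5757 -0.1299  0.152 ] F [ 0.2  0.1 -1. ]
[ 0.60422262 -0.05784187]
```

Scaled: -0.076 m / 0.3 = -0.2533, 0.006 m / 0.3 = 0.02.

>>> play_rows --motion '[[[0.0067, -0.05, 0, 0, 0, 0], [0.0133, -0.1167, 0, 0, 0, 0], [0.02, -0.1833, 0, 0, 0, 0], [0.0233, -0.2333, 0, 0, 0, 0], [0.0233, -0.2533, 0, 0, 0, 0], [0.0233, -0.2533, 0, 0, 0, 0], [0.0233, -0.2533, 0, 0, 0, 0]]]'

```text
time_s: 8.63
position: [0.604, -0.064, 0.153]
tcp_rot: [[0.959, -0.282, -0.003], [-0.282, -0.959, 0.0], [-0.003, 0.0, -1.0]]
force: [0.6, 0.7, -0.2]
opening: 0.206
grasp_force: 30.0
```

```bash
python3 - <<'E'
from go import *
c=imaging.capture("side"); save(c,"s4"); t=imaging.capture("top"); save(t,"t4")
p=hw(.115,-.038); delta((*p,.038),HY); print(wh(bot.read_state()["position"]))
s=cv2.imread("pics/s4.png"); cv2.imwrite("pics/d.png",cv2.resize(s[130:280,220:420],None,fx=3,fy=3,interpolation=cv2.INTER_CUBIC))
E
```

```text
shift [-0.0121 -0.007   0.1156] turn [ 0.02  0.08 -0.04] t 8.7333 pos [ 0.6044 -0.0652  0.1536] F [-0.7  0.8 -2.2]
[ 0.12722712 -0.04498889]
```

View pics/d.png

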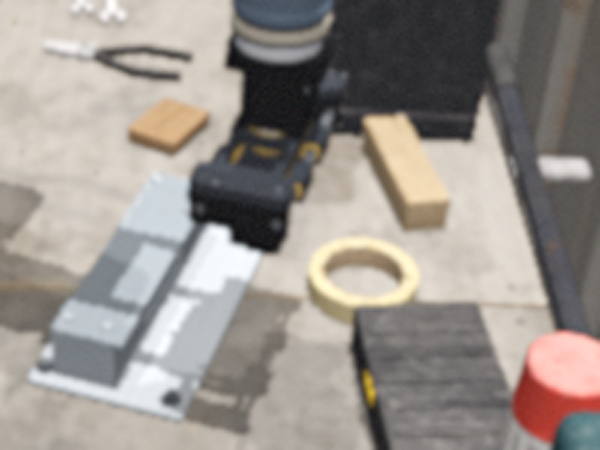

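Scaled: 0.105 m / 0.3 = 0.35, -0.007 m / 0.3 = -0.0233.

>>> play_rows --motion '[[[-0.01, -0.01, 0.0667, 0, 0, 0], [-0.02, -0.02, 0.15, 0, 0, 0], [-0.03, -0.0233, 0.2333, 0, 0, 0], [-0.0333, -0.0233, 0.3, 0, 0, 0], [-0.0333, -0.0233, 0.3333, 0, 0, 0], [-0.0333, -0.0233, 0.35, 0, 0, 0], [-0.0333, -0.0233, 0.35, 0, 0, 0], [-0.0333, -0.0233, 0.35, 0, 0, 0]]]'

```text
time_s: 9.4
position: [0.5982, -0.0558, 0.0499]
tcp_rot: [[0.959, -0.284, 0.002], [-0.284, -0.959, -0.0], [0.002, 0.0, -1.0]]
force: [-0.7, -0.3, -1.3]
opening: 0.206
grasp_force: 30.0
```

```bash
cat > st.py <<'E'
from go import *
s=bot.read_state(); print("t",s["time_s"],"TCP housing",np.round(wh(s["position"])*1e3,1),"z",round(s["position"][2]*1e3,1),"F housing",np.round(wh(s["force"][:2]+HO),1),round(s["force"][2],1),"yaw",np.round(np.degrees(np.arctan2(s["tcp_rot"][1,0],s["tcp_rot"][0,0])),2))
E
python3 st.py
```

```text
t 9.4 TCP housing [118.7 -37.7] z 49.9 F housing [-0.6 -0.5] -1.3 yaw -16.5
```

Scaled: -0.019 m / 0.3 = -0.0633, -0.018 m / 0.3 = -0.06.

>>> play_rows --motion '[[[0, 0, 0.0133, 0, 0, 0], [0, 0, 0.03, 0, 0, 0], [-0.01, 0, 0.0433, 0, 0, 0], [-0.0233, 0, 0.0467, 0, 0, 0], [-0.0367, 0, 0.0467, 0, 0, 0], [-0.05, 0, 0.0467, 0, 0, 0], [-0.06, 0, 0.0467, 0, 0, 0], [-0.0633, 0, 0.0467, 0, 0, 0]]]'

```text
time_s: 10.07
position: [0.5783, -0.0493, 0.0354]
tcp_rot: [[0.959, -0.283, -0.001], [-0.283, -0.959, 0.0], [-0.001, -0.0, -1.0]]
force: [-0.3, -0.1, -0.8]
opening: 0.201
grasp_force: 30.0
```

```bash
python3 st.py
```

```text
t 10.0667 TCP housing [ 97.8 -37.2] z 35.4 F housing [-0.2 -0.1] -0.8 yaw -16.45
```

Now I'll approach slowly: 4 mm at about 0.7 mm per row, then 1 mm calls.

Scaled: -0.006 m / 0.3 = -0.02, -0.001 m / 0.3 = -0.0033.

>>> play_rows --motion '[[[-0.0033, 0, 0, 0, 0, 0], [-0.0067, 0, 0, 0, 0, 0], [-0.01, 0, 0, 0, 0, 0], [-0.0133, 0, 0, 0, 0, 0], [-0.0167, 0, 0, 0, 0, 0], [-0.0183, 0, 0, 0, 0, 0], [-0.02, 0, 0, 0, 0, 0], [-0.02, 0, 0, 0, 0, 0]]]'

```text
time_s: 10.73
position: [0.5733, -0.0479, 0.0352]
tcp_rot: [[0.959, -0.283, -0.0], [-0.283, -0.959, 0.0], [-0.0, -0.0, -1.0]]
force: [-0.1, -0.3, -1.1]
opening: 0.205
grasp_force: 30.0
```

```bash
python3 st.py
```

```text
t 10.7333 TCP housing [ 92.6 -37.2] z 35.2 F housing [-0.  -0.3] -1.1 yaw -16.46
```

Scaled: -0.002 m / 0.3 = -0.0067, -0.0015 m / 0.3 = -0.005.

>>> play_rows --motion '[[[-0.0017, 0, 0, 0, 0, 0], [-0.0033, 0, 0, 0, 0, 0], [-0.005, 0, 0, 0, 0, 0], [-0.0067, 0, 0, 0, 0, 0], [-0.0067, 0, 0, 0, 0, 0]]]'

```text
time_s: 11.15
position: [0.5713, -0.0473, 0.0352]
tcp_rot: [[0.959, -0.283, -0.0], [-0.283, -0.959, 0.0], [-0.0, -0.0, -1.0]]
force: [0.2, 0.1, -0.8]
opening: 0.206
grasp_force: 30.0
```

Scaled: -0.001 m / 0.3 = -0.0033, -0.0005 m / 0.3 = -0.0017.

>>> play_rows --motion '[[[-0.0017, 0, 0, 0, 0, 0], [-0.0033, 0, 0, 0, 0, 0], [-0.0033, 0, 0, 0, 0, 0]]]'

```text
time_s: 11.4
position: [0.5704, -0.0471, 0.0352]
tcp_rot: [[0.959, -0.283, -0.0], [-0.283, -0.959, 0.0], [-0.0, -0.0, -1.0]]
force: [0.2, -0.5, -0.4]
opening: 0.207
grasp_force: 30.0
```

Scaled: -0.001 m / 0.3 = -0.0033, -0.0005 m / 0.3 = -0.0017.

>>> play_rows --motion '[[[-0.0017, 0, 0, 0, 0, 0], [-0.0033, 0, 0, 0, 0, 0], [-0.0033, 0, 0, 0, 0, 0]]]'

```text
time_s: 11.65
position: [0.5695, -0.0468, 0.0352]
tcp_rot: [[0.959, -0.283, -0.0], [-0.283, -0.959, 0.0], [-0.0, -0.0, -1.0]]
force: [-0.1, 0.5, -0.7]
opening: 0.204
grasp_force: 30.0
```

Scaled: -0.001 m / 0.3 = -0.0033, -0.0005 m / 0.3 = -0.0017.

>>> play_rows --motion '[[[-0.0017, 0, 0, 0, 0, 0], [-0.0033, 0, 0, 0, 0, 0], [-0.0033, 0, 0, 0, 0, 0]]]'

```text
time_s: 11.9
position: [0.5688, -0.0466, 0.0353]
tcp_rot: [[0.959, -0.283, 0.0], [-0.283, -0.959, -0.0], [0.0, -0.0, -1.0]]
force: [0.5, 0.2, -1.0]
opening: 0.202
grasp_force: 30.0
```

Scaled: -0.001 m / 0.3 = -0.0033, -0.0005 m / 0.3 = -0.0017.

>>> play_rows --motion '[[[-0.0017, 0, 0, 0, 0, 0], [-0.0033, 0, 0, 0, 0, 0], [-0.0033, 0, 0, 0, 0, 0]]]'

```text
time_s: 12.15
position: [0.5686, -0.0465, 0.0354]
tcp_rot: [[0.959, -0.283, 0.002], [-0.283, -0.959, -0.001], [0.002, -0.0, -1.0]]
force: [2.0, -0.6, -1.9]
opening: 0.203
grasp_force: 30.0
```

```bash
python3 st.py
```

```text
t 12.15 TCP housing [ 87.6 -37.3] z 35.4 F housing [2.1 0. ] -1.9 yaw -16.46
```

Contact with the bar at TCP x≈87.6 mm (88 expected), about 2 N per mm. I'll press slightly more and slide +y.

Scaled: -0.004 m / 0.3 = -0.0133, -0.002 m / 0.3 = -0.0067.

>>> play_rows --motion '[[[-0.0017, 0, 0, 0, 0, 0], [-0.0033, 0, 0, 0, 0, 0], [-0.0033, -0.0033, 0, 0, 0, 0], [-0.0033, -0.0067, 0, 0, 0, 0], [-0.0033, -0.01, 0, 0, 0, 0], [-0.0033, -0.0133, 0, 0, 0, 0], [-0.0033, -0.0133, 0, 0, 0, 0]]]'

```text
time_s: 12.73
position: [0.5655, -0.0409, 0.0347]
tcp_rot: [[0.959, -0.283, -0.005], [-0.283, -0.959, 0.002], [-0.006, -0.0, -1.0]]
force: [-0.5, 2.6, -0.8]
opening: 0.204
grasp_force: 30.0
```

```bash
python3 st.py
```

```text
t 12.7333 TCP housing [ 83.  -32.7] z 34.7 F housing [-1.2  2.3] -0.8 yaw -16.47
```

Scaled: -0.002 m / 0.3 = -0.0067, -0.0014 m / 0.3 = -0.0047.

>>> play_rows --motion '[[[-0.0023, 0, 0, 0, 0, 0], [-0.0047, 0, 0, 0, 0, 0], [-0.0067, 0, 0, 0, 0, 0], [-0.0067, 0, 0, 0, 0, 0], [-0.0067, 0, 0, 0, 0, 0]]]'

```text
time_s: 13.15
position: [0.5652, -0.0411, 0.035]
tcp_rot: [[0.959, -0.284, -0.002], [-0.284, -0.959, 0.001], [-0.002, -0.0, -1.0]]
force: [-0.8, 3.7, -2.2]
opening: 0.204
grasp_force: 30.0
```

```bash
python3 st.py
```

```text
t 13.15 TCP housing [ 82.8 -33. ] z 35.0 F housing [-1.8  3.3] -2.2 yaw -16.49
```

Scaled: -0.003 m / 0.3 = -0.01, -0.002 m / 0.3 = -0.0067.

>>> play_rows --motion '[[[0, -0.0023, 0, 0, 0, 0], [0, -0.0047, 0, 0, 0, 0], [-0.0033, -0.005, 0, 0, 0, 0], [-0.0067, -0.005, 0, 0, 0, 0], [-0.01, -0.005, 0, 0, 0, 0], [-0.01, -0.005, 0, 0, 0, 0], [-0.01, -0.005, 0, 0, 0, 0]]]'

```text
time_s: 13.73
position: [0.5635, -0.0396, 0.0353]
tcp_rot: [[0.959, -0.283, 0.0], [-0.283, -0.959, -0.0], [0.0, 0.0, -1.0]]
force: [0.4, -0.7, -1.6]
opening: 0.207
grasp_force: 30.0
```

```bash
python3 st.py
```

```text
t 13.7333 TCP housing [ 80.8 -32. ] z 35.3 F housing [ 0.6 -0.5] -1.6 yaw -16.45
```

In the slot: 7 mm past the bar face with no force. I'll push on in steps.

>>> play_rows --motion '[[[-0.0033, 0, 0, 0, 0, 0], [-0.0067, 0, 0, 0, 0, 0], [-0.01, 0, 0, 0, 0, 0], [-0.0133, 0, 0, 0, 0, 0], [-0.0167, 0, 0, 0, 0, 0], [-0.02, 0, 0, 0, 0, 0], [-0.0233, 0, 0, 0, 0, 0], [-0.0233, 0, 0, 0, 0, 0]]]'

```text
time_s: 14.4
position: [0.5564, -0.0372, 0.0352]
tcp_rot: [[0.959, -0.283, -0.001], [-0.283, -0.959, 0.0], [-0.001, 0.0, -1.0]]
force: [-0.5, -0.4, -0.8]
opening: 0.198
grasp_force: 30.0
```

```bash
python3 st.py
```

```text
t 14.4 TCP housing [ 73.3 -31.7] z 35.2 F housing [-0.4 -0.5] -0.8 yaw -16.46
```

Scaled: -0.007 m / 0.3 = -0.0233, -0.001 m / 0.3 = -0.0033.

>>> play_rows --motion '[[[-0.0033, 0, 0, 0, 0, 0], [-0.0067, 0, 0, 0, 0, 0], [-0.01, 0, 0, 0, 0, 0], [-0.0133, 0, 0, 0, 0, 0], [-0.0167, 0, 0, 0, 0, 0], [-0.02, 0, 0, 0, 0, 0], [-0.0233, 0, 0, 0, 0, 0], [-0.0233, 0, 0, 0, 0, 0]]]'

```text
time_s: 15.07
position: [0.5498, -0.0352, 0.0352]
tcp_rot: [[0.959, -0.283, -0.0], [-0.283, -0.959, 0.0], [-0.0, 0.0, -1.0]]
force: [-0.4, -0.4, -1.0]
opening: 0.203
grasp_force: 30.0
```

Scaled: -0.007 m / 0.3 = -0.0233, -0.006 m / 0.3 = -0.02.

>>> play_rows --motion '[[[-0.0033, 0, 0, 0, 0, 0], [-0.0067, 0, 0, 0, 0, 0], [-0.01, 0, 0, 0, 0, 0], [-0.0133, 0, 0, 0, 0, 0], [-0.0167, 0, 0, 0, 0, 0], [-0.02, 0, 0, 0, 0, 0], [-0.0233, 0, 0, 0, 0, 0], [-0.0233, 0, 0, 0, 0, 0]]]'

```text
time_s: 15.73
position: [0.543, -0.0332, 0.0352]
tcp_rot: [[0.959, -0.283, -0.0], [-0.283, -0.959, 0.0], [-0.0, 0.0, -1.0]]
force: [-0.7, 0.4, -1.5]
opening: 0.201
grasp_force: 30.0
```

```bash
python3 st.py
```

```text
t 15.7333 TCP housing [ 59.3 -31.7] z 35.2 F housing [-0.8  0.2] -1.5 yaw -16.46
```

Scaled: -0.005 m / 0.3 = -0.0167, -0.0045 m / 0.3 = -0.015.

>>> play_rows --motion '[[[-0.0033, 0, 0, 0, 0, 0], [-0.0067, 0, 0, 0, 0, 0], [-0.01, 0, 0, 0, 0, 0], [-0.0117, 0, 0, 0, 0, 0], [-0.0133, 0, 0, 0, 0, 0], [-0.015, 0, 0, 0, 0, 0], [-0.0167, 0, 0, 0, 0, 0], [-0.0167, 0, 0, 0, 0, 0]]]'

```text
time_s: 16.4
position: [0.5384, -0.0319, 0.0352]
tcp_rot: [[0.959, -0.283, -0.0], [-0.283, -0.959, 0.0], [-0.0, 0.0, -1.0]]
force: [0.1, 0.3, -1.0]
opening: 0.205
grasp_force: 30.0
```

Scaled: -0.001 m / 0.3 = -0.0033, -0.0005 m / 0.3 = -0.0017.

>>> play_rows --motion '[[[-0.0017, 0, 0, 0, 0, 0], [-0.0033, 0, 0, 0, 0, 0], [-0.0033, 0, 0, 0, 0, 0], [-0.0033, 0, 0, 0, 0, 0]]]'

```text
time_s: 16.73
position: [0.5379, -0.0317, 0.0353]
tcp_rot: [[0.959, -0.283, 0.001], [-0.283, -0.959, -0.0], [0.001, -0.0, -1.0]]
force: [0.3, -0.4, -1.4]
opening: 0.204
grasp_force: 30.0
```

```bash
python3 st.py
```

```text
t 16.7333 TCP housing [ 54.  -31.7] z 35.3 F housing [ 0.4 -0.3] -1.4 yaw -16.46
```

Scaled: -0.0015 m / 0.3 = -0.005, -0.001 m / 0.3 = -0.0033.

>>> play_rows --motion '[[[-0.0017, 0, 0, 0, 0, 0], [-0.0033, 0, 0, 0, 0, 0], [-0.005, 0, 0, 0, 0, 0], [-0.005, 0, 0, 0, 0, 0]]]'

```text
time_s: 17.07
position: [0.5378, -0.0317, 0.0354]
tcp_rot: [[0.959, -0.283, 0.004], [-0.283, -0.959, -0.001], [0.004, -0.0, -1.0]]
force: [4.5, -0.9, -4.5]
opening: 0.206
grasp_force: 30.0
```

```bash
python3 st.py
```

```text
t 17.0667 TCP housing [ 53.9 -31.8] z 35.4 F housing [4.6 0.4] -4.5 yaw -16.47
```

The grip meets the face at 53.9 mm (54 expected, 4.6 N). I'll ease off the press and lower onto the ledge.

Scaled: 0.0025 m / 0.3 = 0.0083, 0.001 m / 0.3 = 0.0033.

>>> play_rows --motion '[[[0.0023, 0, 0, 0, 0, 0], [0.0033, 0, 0.0017, 0, 0, 0], [0.0033, 0, 0.0033, 0, 0, 0], [0.0033, 0, 0.005, 0, 0, 0], [0.0033, 0, 0.0067, 0, 0, 0], [0.0033, 0, 0.0083, 0, 0, 0], [0.0033, 0, 0.0083, 0, 0, 0]]]'

```text
time_s: 17.65
position: [0.5379, -0.0317, 0.033]
tcp_rot: [[0.959, -0.283, 0.002], [-0.283, -0.959, -0.0], [0.002, -0.0, -1.0]]
force: [4.6, -1.3, 3.0]
opening: 0.204
grasp_force: 30.0
```

```bash
python3 st.py
```

```text
t 17.65 TCP housing [ 54.  -31.8] z 33.0 F housing [4.7 0.1] 3.0 yaw -16.46
```

>>> play_rows --motion '[[[0, 0, 0, 0, 0, 0], [0, 0, 0, 0, 0, 0], [0, 0, 0, 0, 0, 0], [0, 0, 0, 0, 0, 0], [0, 0, 0, 0, 0, 0], [0, 0, 0, 0, 0, 0], [0, 0, 0, 0, 0, 0], [0, 0, 0, 0, 0, 0]]]' --fingers 0.06

```text
time_s: 18.32
position: [0.537, -0.0315, 0.0327]
tcp_rot: [[0.959, -0.283, -0.0], [-0.283, -0.959, 0.0], [-0.0, -0.0, -1.0]]
force: [-0.1, 0.2, -0.3]
opening: 0.668
grasp_force: 0.0
```

```bash
python3 st.py
```

```text
t 18.3167 TCP housing [ 53.  -31.7] z 32.7 F housing [-0.1  0.1] -0.3 yaw -16.46
```

Scaled: -0.16 m / 0.3 = -0.5333, -0.15 m / 0.3 = -0.5.

>>> play_rows --motion '[[[0, 0, -0.0167, 0, 0, 0], [0, 0, -0.05, 0, 0, 0], [0, 0, -0.1167, 0, 0, 0], [0, 0, -0.2167, 0, 0, 0], [0, 0, -0.3167, 0, 0, 0], [0, 0, -0.4167, 0, 0, 0], [0, 0, -0.5, 0, 0, 0], [0, 0, -0.5333, 0, 0, 0]]]'

```text
time_s: 18.98
position: [0.539, -0.0319, 0.1973]
tcp_rot: [[0.959, -0.283, 0.008], [-0.283, -0.959, -0.002], [0.008, -0.0, -1.0]]
force: [0.9, -0.8, 0.1]
opening: 0.688
grasp_force: 0.0
```

>>> play_rows --motion '[[[0, -0.0667, 0, 0, 0, 0], [0, -0.1667, 0, 0, 0, 0], [0, -0.2667, 0, 0, 0, 0], [0, -0.3667, 0, 0, 0, 0], [0, -0.4667, 0, 0, 0, 0], [0, -0.5333, 0, 0, 0, 0], [0, -0.5333, 0, 0, 0, 0], [0, -0.5333, 0, 0, 0, 0]]]'

```text
time_s: 19.65
position: [0.5819, 0.1228, 0.1923]
tcp_rot: [[0.96, -0.281, -0.001], [-0.281, -0.96, -0.0], [-0.001, 0.001, -1.0]]
force: [-0.4, -0.9, -0.7]
opening: 0.69
grasp_force: 0.0
```

```bash
python3 - <<'E'
from go import *
c=imaging.capture("side"); save(c,"s9"); t=imaging.capture("top"); save(t,"t9")
for q in((.026,-.0317,.044),(.070,-.0317,.044)):
    p=hw(*q[:2]); print(np.round(proj(c,(*p,q[2]))),np.round(proj(t,(*p,q[2]))))
for k in("side","top"):
    for d in finder.recognise(k,"pin")[:1]: print(d["at"],wh(d["at"]),d["confidence"])
a=cv2.imread("pics/s9.png"); b=cv2.imread("pics/t9.png")
cv2.imwrite("pics/e.png",np.hstack([cv2.resize(a[180:270,225:315],(400,400)),cv2.resize(b[170:260,270:360],(400,400))]))
E
```

```text
[271. 227.] [307. 220.]
[286. 230.] [312. 206.]
[0.5314, -0.0356, 0.0322] [ 0.04885979 -0.03729035] 0.7
```

View pics/e.png

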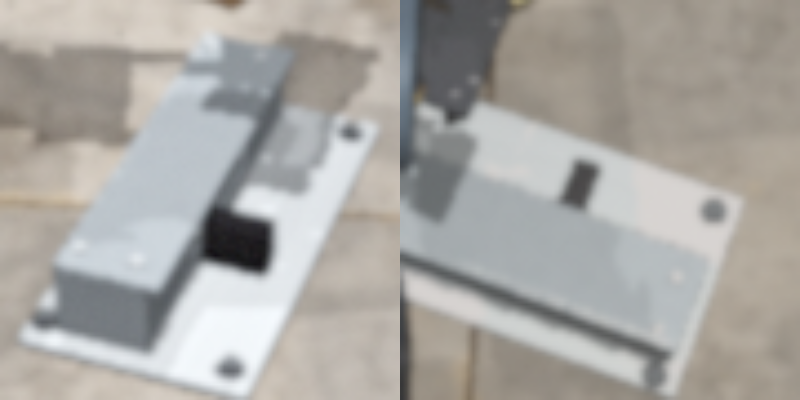

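The picture shows the grip upright on the ledge and flush against the housing (side crop around (238,240), top crop around (580,185)), square to it. The hand is clear.

```bash
python3 -c "
from rig import bot
print(bot.hand_in())"
```

```text
the job is handed in; nothing more can be done
None
```

I found the latch slot by touch and pushed the pin home until its grip met the housing at about 5 N. I then let go, drew the hand clear, and handed the job in at about 20 s; no verdict came back.

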